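Load the condiment carrier and lift it level

TASK

Stand the green-capped spice jar, which lies on its side on the worktop, in the empty round pocket of the wooden condiment carrier with its green cap up and let go of it. Then pick the carrier up by its handle bar, keeping it upright on the way, and finish holding it level and still with its underside about 10 cm above the worktop, both condiments in their pockets; do not put it down or let go at the end. Leave the other jar, the garlic and the mug where they are.

Things in the scene. Friction and masses are not known exactly. Their poses are not given: they have to be found in the camera images.
- carrier: Loose wooden condiment carrier, 0.4 kg empty: pale block 180 (x) x 100 (y) x 45 mm with two round pockets on its x axis, 52 mm either side of the middle, 50 mm wide, 33 mm deep (floor 12 mm above the underside). Two 10 mm steel posts at x = 0, y = +-42 mm carry a dark wood handle bar. Origin: centre of the underside, z up. Its +x end points right, along world -y, within 0.3 rad
- pocket_empty (a point): centre of the floor of the empty pocket, at the carrier's -x end, its left-hand end as the robot sees it; axes as the carrier's
- pocket_salt (a point): centre of the floor of the other pocket, at the carrier's +x end; the salt shaker stands in it
- handle_mid (a point): centre of the handle bar, 185 mm above the carrier's underside. The bar runs along the carrier's y axis, 104 mm long, 18 mm thick (x), 22 mm high; clear of the posts in its middle 70 mm. Axes as the carrier's
- green_jar: Loose spice jar with a green cap, round, 40 to 42 mm in diameter, 122 mm long (cap: the last 38 mm), 0.08 to 0.14 kg. Origin: centre of its base; its z axis runs from base to cap. It starts lying on its side, axis about 20 mm above the worktop, cap pointing left and a little toward the robot (0.17 to 0.57 rad from +y toward -x)
- red_jar: Same spice jar with a red cap, also lying on its side beside the green one (either may be the one nearer the robot); a bystander to leave alone. Origin: centre of its base, z toward the cap
- salt_shaker: Loose salt shaker with grey top, 44 mm round, 90 mm high, 0.1 kg, standing in the other pocket; it stays there. Origin: centre of its base, z up
- garlic: Garlic bulb, 53 mm, standing on the worktop, loose; a bystander. Origin: centre of the underside
- mug: Green mug, 81 mm wide, 94 mm high, 120 mm over its handle, standing on the worktop, loose; a bystander. Origin: centre of the underside
Mind the look-alikes: they are no part of the job. What is shaped like the salt_shaker but turquoise is not meant.

How it is judged:
By the outcome, as a careful person would: the job done as asked, in the order asked, and still so for the second after the job is handed in, while the arm keeps its last pose, push and grip.
It also fails if it takes over 64 s, if anything falls off the work surface, if the arm or the gripper's body presses on something with over 40 N, if the wrist force passes 120 N, or if a joint passes its speed limit or range.

ROBOT

A 6-joint arm with a two-finger parallel gripper is mounted at the origin on a cart in front of the work surface, level with it; the furniture and walls round the work are solid. World frame = base frame: x ahead of the robot, y to its left, z up, the work surface at z = 0. Lengths are in mm, angles in rad, forces in N, time in s.
With the tool pointing down it reaches from about 400 to 925 mm from the base axis. Payload 12.5 kg.
Tool frame: the origin (TCP) lies on the mounting face of the last link; the fingertips stand 190 mm ahead of it and the grasp point (between the pads) lies 171 mm ahead of it; z points along the fingers, y is the line along which they close (so a half turn about z gives the same grasp; the last joint's range is limited). The gripper opens to 95 mm and grips with 3 to 60 N. Pads are 20 mm wide; open, the fingers measure 119 mm over their backs; the gripper's body (75 mm by 180 mm) begins 59 mm behind the grasp point.
Start: joints at [1.076, 0.491, 1.559, -0, 1.092, -0.106], TCP at [236.901, 578.362, 404.761] pointing down, gripper open.
Joint ranges: [-3.1, 3.1], [-0.84, 2.19], [0.05, 2.79], [-1.13, 4.28], [0.06, 2.93], [-2.69, 2.69]. Speed limits (rad/s): [2.22, 2.22, 2.79, 3.14, 3.14, 3.14].

INTERFACE

Orientations are given as [roll, pitch, yaw] about the fixed x, y, z axes, in that order (R = Rz(yaw) Ry(pitch) Rx(roll)).
In Python, from cell import * gives the robot as it stands.
- The arm moves only by the tool arm_command, never from a script. Its argument "rows" is a list that holds one entry, the list of rows, each a list of 7 numbers: the shift along the tool's x, y, z normalised to -1 to 1, where 1 is 0.15 m, then the turn, a rotation vector about the tool's x, y, z normalised to -1 to 1, where 1 is 360 degrees, then the opening, from -1 (shut) to 1 (fully open). A call has 1 to 10 rows; each row is the pose to reach, as a shift and turn from the pose commanded when the call began, along the tool's axes at that moment, turning the shorter way round; what a row does not reach only later rows make up. A row lasts 1/12 s, in which the tool goes at most 41.7 mm and 7.16 degrees, less where a joint would pass 70% of its speed; a pose out of reach is approached as far as the arm can. A call with a number of a shift or a turn outside -1 to 1 is refused whole. A call with a gripper value outside its range is refused whole. The fingers move at their own pace and stop on an object; the grip force is fixed at half the most. Time passes only in rows, so rows that repeat a pose let the fingers close. It gives the time, the measured TCP pose, the force, the opening and the grip force at its end, in the units of the state.
- state(): the state, without advancing time (a new reading comes with each control period).
- read_camera(name): name is "scene" or "top"; returns (picture, depth): 420x560x3 uint8, red, green, blue; 420x560 float32, mm along the optical axis (not along the pixel's ray), 0 where there is no reading.
- get_calibration(name): a dict with "camera_matrix" (3x3 intrinsics, pixels), "position" and "orientation" of the camera in the world. Camera axes: x right, y up, looking along -z (the intrinsics and any distortion apply to the point x, -y, -z); pixel columns grow to the right and rows downward; lengths in mm; the calibration is good to about 2 mm. A picture is of the moment at which its call begins. get_calibration takes no time and is no camera call.
- job_done(): hands the job in; it is judged then, once.
The state is a dict: "t": time; "joints": joint angles; "qvel": joint speeds; "tau": joint torques, N m; "eef_pos": TCP position; "tcp_rot": TCP orientation; "ft_force": force on the tool from outside, world axes, zero at the start; "moment": the same for the moment, N m; "opening": opening from 0.0 (shut) to 1.0 (fully open); "grip_force": force on a finger pad.
Only numpy, scipy, OpenCV 4.12 (cv2) and the standard library are available. Lean on these libraries where they do the work, as an engineer would, in place of code of your own. Each camera call takes 0.05 s, during which the arm holds its last target. There are 200 camera calls.

## Working session

There is one attempt and no reset: what is moved stays moved. The work goes in short steps, Python scripts to look and compute and a tool call to move; the robot and the scene stay as the last step left them, time stands still between calls to the robot, and variables do not carry over. Pictures are saved under pics/ and viewed, at most 10 in all, crops included, and the job is handed in when it is done.

Besides the shell and the picture viewer there is one more tool, called after "Request:" as name([rows], argument=value, ...), one row to a line, values as JSON. arm_command: Moves the arm, as the interface text tells. Its arguments: {"type":"object","properties":{"rows":{"type":"array","items":{"type":"array","items":{"type":"array","items":{"type":"number","minimum":-1,"maximum":1}}}}},"required":["rows"]}

```bash
ls; mkdir -p pics; cat > h.py <<'E'
from cell import *
import numpy as np, cv2
from scipy.spatial.transform import Rotation as R
def cam(n):
    c=get_calibration(n); K=np.array(c["camera_matrix"]); p=np.array(c["position"]); o=np.array(c["orientation"])
    Rm=o if o.shape==(3,3) else R.from_euler('xyz',o).as_matrix()
    return K,p,Rm
def ray(n,u,v):
    K,p,Rm=cam(n); d=Rm@np.array([(u-K[0,2])/K[0,0],-(v-K[1,2])/K[1,1],-1]); return p,d
def plane(n,u,v,z):
    p,d=ray(n,u,v); return p+d*(z-p[2])/d[2]
def cloud(n,dep):
    K,p,Rm=cam(n); v,u=np.mgrid[:dep.shape[0],:dep.shape[1]]
    P=np.stack([(u-K[0,2])/K[0,0]*dep,-(v-K[1,2])/K[1,1]*dep,-dep],-1)
    return P@Rm.T+p
E
python3 - <<'E'
from h import *
print(state())
for n in("scene","top"):
    print(n,get_calibration(n))
    a,d=read_camera(n); cv2.imwrite(f"pics/{n}0.png",a[...,::-1]); np.savez(f"{n}0.npz",a=a,d=d)
E
```

```text
pics
{'t': 0.0, 'joints': array([ 1.07642374e+00,  4.91558481e-01,  1.55941622e+00,  7.25465259e-06,
        1.09169910e+00, -1.05575374e-01]), 'qvel': array([-0.0007005 ,  0.00136497,  0.00122792, -0.00115462,  0.00039213,
        0.00044085]), 'tau': array([ 3.00042148e-04, -6.12660670e+01, -2.58171684e+01,  6.91851508e-02,
        4.83534706e-02, -9.80039704e-05]), 'eef_pos': array([236.87562734, 578.34795799, 404.17375057]), 'tcp_rot': array([-3.14051821e+00, -1.20328720e-04,  2.75279203e+00]), 'ft_force': array([-0.06046799,  0.31084086, -1.0456063 ]), 'moment': array([0.06461888, 0.04817719, 0.00797974]), 'grip_force': 0.0, 'opening': 1.0036934374403872}
scene {'camera_matrix': array([[454.96661161,   0.        , 282.1394102 ],
       [  0.        , 454.96661161, 217.37665606],
       [  0.        ,   0.        ,   1.        ]]), 'position': array([ 230.6353032 , -595.13471922,  774.67567161]), 'orientation': array([ 0.76332322,  0.00078941, -0.53425745])}
top {'camera_matrix': array([[479.95091317,   0.        , 277.41280637],
       [  0.        , 479.95091317, 204.28640039],
       [  0.        ,   0.        ,   1.        ]]), 'position': array([ 445.89427644,  -25.28528233, 1092.39164662]), 'orientation': array([ 0.13138354, -0.01777672, -1.54191936])}
```

View pics/top0.png

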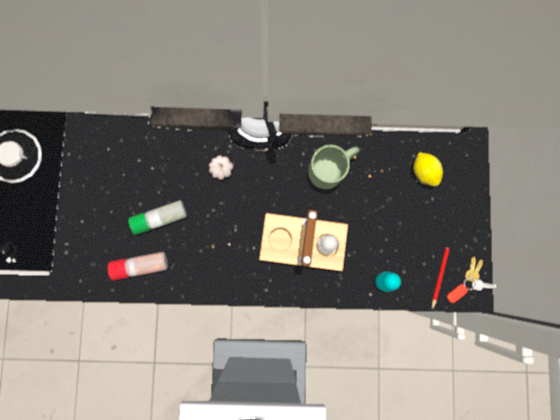

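View pics/scene0.png

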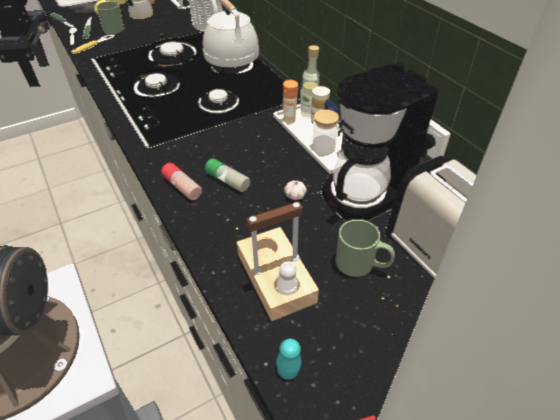

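Two jars lie on the left, seen from above: the one at about (157,218) has a green cap, and the one at about (138,266) has a red cap and is not wanted. The garlic is at (220,167), the mug at (328,168) and the carrier at (304,242). Its empty pocket is at (280,238), and the white salt shaker with a grey top is at (328,244). The turquoise object at (388,282) is a look-alike. In the scene view the green jar is at (227,175) and the handle bar runs from (252,222) to (298,210).

```bash
cat > m.py <<'E'
from h import *
T=np.load("top0.npz");S=np.load("scene0.npz")
def info(n,F,box,f):
    a,d=F["a"],F["d"]; P=cloud(n,d); x0,y0,x1,y1=box
    m=np.zeros(d.shape,bool); m[y0:y1,x0:x1]=True
    m&=(d>0)&f(a.astype(int),P); return P[m],m
# jar: everything >8mm high in box
for n,F,bx in(("top",T,(115,190,200,245)),("scene",S,(200,152,256,195))):
    Q,m=info(n,F,bx,lambda a,P:(P[...,2]>8))
    G,mg=info(n,F,bx,lambda a,P:(P[...,2]>8)&(a[...,1]>a[...,0]+40)&(a[...,1]>a[...,2]+20))
    top=Q[Q[:,2]>np.percentile(Q[:,2],60)]
    c=Q.mean(0); u=np.linalg.svd(Q[:,:2]-c[:2])[2][0]
    if (G.mean(0)-c)[:2]@u<0:u=-u
    s=(Q[:,:2]-c[:2])@u; w=np.percentile((Q[:,:2]-c[:2])@[-u[1],u[0]],[2,98])
    print(n,"jar px",len(Q),"c",c.round(1),"u",u.round(3),"s",np.percentile(s,[1,99]).round(1),"w",w.round(1),"z99",np.percentile(Q[:,2],[90,99]).round(1),"greenc",G.mean(0).round(1), "edge-based axis pts",(c[:2]+u*s.min()).round(1),(c[:2]+u*s.max()).round(1))
# two-view triangulation of the green cap centroid
def tri(a,b):
    p,d=ray("top",*a);q,e=ray("scene",*b);d/=np.linalg.norm(d);e/=np.linalg.norm(e)
    s=np.linalg.lstsq(np.c_[d,-e],q-p,rcond=None)[0];A=p+d*s[0];B=q+e*s[1];return (A+B)/2,np.linalg.norm(A-B)
# carrier block top
Q,m=info("top",T,(250,205,360,275),lambda a,P:(P[...,2]>35)&(P[...,2]<53))
r=cv2.minAreaRect(Q[:,:2].astype(np.float32)); print("block",r,"z",np.median(Q[:,2]))
H,m=info("top",T,(250,200,360,275),lambda a,P:(P[...,2]>170))
print("bar z",np.percentile(H[:,2],[5,50,95]).round(1),cv2.minAreaRect(H[:,:2].astype(np.float32)))
v,u=np.nonzero(m);tc=(u.mean(),v.mean())
H2,m2=info("scene",S,(235,190,315,240),lambda a,P:(P[...,2]>165)&(P[...,2]<210))
v,u=np.nonzero(m2);print("bar scene",H2.mean(0).round(1),np.percentile(H2[:,2],[2,98]),"tri",tri(tc,(u.mean(),v.mean())))
Sa,m=info("top",T,(315,230,342,260),lambda a,P:(P[...,2]>80)&(P[...,2]<170));print("salt",Sa.mean(0).round(1),Sa[:,2].max())
Pk,m=info("top",T,(265,222,296,255),lambda a,P:(P[...,2]<28));print("pocket floor",Pk.mean(0).round(1),np.median(Pk[:,2]),cv2.minAreaRect(Pk[:,:2].astype(np.float32)))
for nm,bx in(("mug",(300,140,362,190)),("garlic",(205,150,236,182)),("red",(100,245,172,285))):
    q,_=info("top",T,bx,lambda a,P:P[...,2]>12);print(nm,q.min(0).round(),q.max(0).round())
q,_=info("top",T,(200,190,250,230),lambda a,P:P[...,2]<10);print("table z",np.median(q[:,2]))
big=cv2.resize(T["a"][190:290,90:360,::-1],None,fx=2.9,fy=2.9,interpolation=cv2.INTER_CUBIC);cv2.imwrite("pics/crop.png",big)
E
python3 m.py
```

```text
top jar px 1006 c [548.7 224.3  34.4] u [-0.365  0.931] s [-59.2  60. ] w [-20.3  17. ] z99 [40.  42.7] greenc [533.1 264.1  35.4] edge-based axis pts [570.4 168.8] [526.2 281.6]
scene jar px 734 c [548.3 213.7  30.9] u [-0.422  0.907] s [-54.5  67.1] w [-22.8  14.8] z99 [39.9 41.8] greenc [531.6 260.   34.3] edge-based axis pts [571.9 163. ] [519.5 275.6]
block ((504.4048767089844, -99.79508209228516), (180.88351440429688, 100.20658874511719), 84.0241470336914) z 44.04905665359354
bar z [190.2 194.7 197.9] ((504.3584289550781, -99.3756332397461), (18.24103546142578, 103.5569839477539), 84.11016082763672)
bar scene [ 504.5 -105.1  190.2] [170.4869556  198.52459407] tri (array([ 505.46644845, -100.00185056,  184.6397599 ]), np.float64(2.700140506859527))
salt [ 500.6 -149.    95.5] 103.48690042903172
pocket floor [511.1 -47.7  11.6] 11.262415381374012 ((511.34332275390625, -47.368492126464844), (46.373207092285156, 47.36561584472656), 1.7219233512878418)
mug [ 629. -215.   12.] [ 713. -109.   97.]
garlic [642.  65.  17.] [693. 117.  52.]
red [412. 200.  13.] [471. 324.  45.]
table z -1.1646177770719532
```

View pics/crop.png

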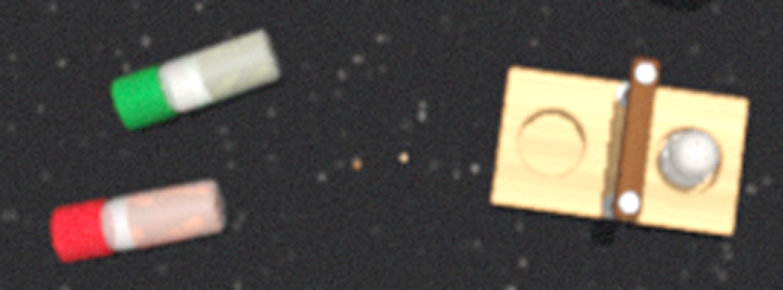

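The crop confirms the target: the green-capped jar is upper left at crop (195,80), and the red-capped one at (138,220) stays where it is. The empty pocket is at crop (551,142). Next I plan the hover over the green jar.

```bash
cat > plan.py <<'E'
from h import *
B=np.radians(30); C0=np.array([504.5,-99.6]); cx=np.array([-.104,-.9945,0]); cy=np.array([.9945,-.104,0])
PK=np.array([510.3,-47.8,12.]); U=np.array([-.365,.931,0]); N=np.array([.931,.365,0]); Z=np.array([0,0,1.]); JB=np.array([572.3,168.2,20])
def rot(z,y): return np.c_[np.cross(y,z),y,z]
def tilt(h,b): return np.cos(b)*h-np.sin(b)*Z     # tool direction: along h, b below horizontal
def tcp(g,Rm): return g-171*Rm[:,2]
def cur():
    s=state(); np.save(f"log_{s['t']:.2f}.npy",np.r_[s['joints'],s['eef_pos'],s['tcp_rot']]); return s,np.array(s['eef_pos']),R.from_euler('xyz',s['tcp_rot']).as_matrix()
def legs(p0,R0,wps):
    """wps: (label,p,R); prints row per call relative to the previous waypoint"""
    for l,p,Rm in wps:
        d=R0.T@(p-p0); w=R.from_matrix(R0.T@Rm).as_rotvec()
        n=max(np.linalg.norm(d)/41.7,np.degrees(np.linalg.norm(w))/7.16)
        print(l,"rows>=%.1f"%n,[float(x) for x in np.r_[d/150,w/(2*np.pi)].round(4)]); p0,R0=p,Rm
def between(p0,R0,p1,R1,k,l=""):
    rv=R.from_matrix(R0.T@R1).as_rotvec()
    return [(f"{l}{i}",p0+(p1-p0)*i/k,R0@R.from_rotvec(rv*i/k).as_matrix()) for i in range(1,k+1)]
E
python3 - <<'E'
from plan import *
s,p,R0=cur()
Rg=rot(-np.cos(B)*Z-np.sin(B)*U,N); g=JB+72*U; g[2]=26
h=tcp(g+[0,0,110],Rg); print(h,Rg)
legs(p,R0,between(p,R0,h,Rg,4))
E
```

```text
[514.8125     314.8325     284.09034405] [[-0.31609927  0.931       0.1825    ]
 [ 0.80626965  0.365      -0.4655    ]
 [-0.499993    0.         -0.8660254 ]]
1 rows>=2.4 [-0.5951, -0.2306, 0.2004, 0.0084, -0.0197, 0.0314]
2 rows>=2.4 [-0.5979, -0.0995, 0.2832, 0.0084, -0.0197, 0.0314]
3 rows>=2.4 [-0.5647, 0.0327, 0.3571, 0.0084, -0.0197, 0.0314]
4 rows>=2.4 [-0.4977, 0.1586, 0.418, 0.0084, -0.0197, 0.0314]
```

Request:
arm_command([
  [[-0.595,-0.231,0.2,0.0084,-0.0197,0.0314,1],[-0.595,-0.231,0.2,0.0084,-0.0197,0.0314,1],[-0.595,-0.231,0.2,0.0084,-0.0197,0.0314,1],[-0.595,-0.231,0.2,0.0084,-0.0197,0.0314,1]],
])

```text
t: 0.43
eef_pos: [308.4, 510.5, 373.2]
tcp_rot: [-3.098, 0.129, 2.555]
ft_force: [0.3, 0.8, -0.3]
opening: 1.001
grip_force: 0.0
```

Request:
arm_command([
  [[-0.598,-0.1,0.283,0.0084,-0.0197,0.0314,1],[-0.598,-0.1,0.283,0.0084,-0.0197,0.0314,1],[-0.598,-0.1,0.283,0.0084,-0.0197,0.0314,1],[-0.598,-0.1,0.283,0.0084,-0.0197,0.0314,1]],
])

```text
t: 0.77
eef_pos: [377.4, 445.1, 343.6]
tcp_rot: [-3.084, 0.262, 2.361]
ft_force: [-0.1, 0.5, -0.5]
opening: 1.003
grip_force: 0.0
```

```bash
python3 -c "
from plan import *
print(cur())"
```

```text
({'t': 0.7667, 'joints': array([ 0.7906973 ,  0.51281678,  1.71642547, -0.3131228 ,  0.99509812,
        0.19020346]), 'qvel': array([ 0.05825328, -0.0137329 , -0.02468971,  0.04083796,  0.02635605,
        0.01137979]), 'tau': array([ -1.91274248, -58.90799403, -21.72542095,  -1.02608353,
         0.08221847,   0.05943956]), 'eef_pos': array([377.44669925, 445.12552381, 343.59323325]), 'tcp_rot': array([-3.08393565,  0.26180698,  2.36121625]), 'ft_force': array([-0.08784648,  0.53773841, -0.51913611]), 'moment': array([ 0.1271001 ,  0.12491335, -0.02309444]), 'grip_force': 0.0, 'opening': 1.0030093280393981}, array([377.44669925, 445.12552381, 343.59323325]), array([[-0.68643261,  0.71297712,  0.14308707],
       [ 0.67957279,  0.69897456, -0.2227451 ],
       [-0.25882638, -0.05566142, -0.96431878]]))
```

Request:
arm_command([
  [[-0.565,0.033,0.357,0.0084,-0.0197,0.0314,1],[-0.565,0.033,0.357,0.0084,-0.0197,0.0314,1],[-0.565,0.033,0.357,0.0084,-0.0197,0.0314,1],[-0.565,0.033,0.357,0.0084,-0.0197,0.0314,1]],
])

```text
t: 1.1
eef_pos: [446.8, 379.8, 313.8]
tcp_rot: [-3.097, 0.395, 2.16]
ft_force: [0.4, 0.2, -0.2]
opening: 0.998
grip_force: 0.0
```

Request:
arm_command([
  [[-0.498,0.159,0.418,0.0084,-0.0197,0.0314,1],[-0.498,0.159,0.418,0.0084,-0.0197,0.0314,1],[-0.498,0.159,0.418,0.0084,-0.0197,0.0314,1],[-0.498,0.159,0.418,0.0084,-0.0197,0.0314,1],[-0.498,0.159,0.418,0.0084,-0.0197,0.0314,1],[-0.498,0.159,0.418,0.0084,-0.0197,0.0314,1]],
])

```text
t: 1.6
eef_pos: [514.0, 316.4, 285.5]
tcp_rot: [3.14, 0.523, 1.946]
ft_force: [-0.2, -0.6, 0.3]
opening: 0.996
grip_force: 0.0
```

```bash
python3 - <<'E'
from plan import *
import glob
from scipy.optimize import least_squares
s,p,R0=cur(); print(s['joints'],p,s['tcp_rot'])
open("fk.py","w").write('''
import numpy as np
from scipy.spatial.transform import Rotation as R
def ax(c,a): return R.from_euler(c,a).as_matrix()
def fk(q,x):
    a,d,h,L1,e,L2,L3,y0=x
    A=ax('z',q[0])@ax('y',q[1]); Bm=A@ax('y',q[2]); W=Bm@ax('z',q[3])@ax('y',q[4]); T=W@ax('z',q[5]+y0)
    p=ax('z',q[0])@np.array([a,d,h])+A@np.array([0,0,L1])+Bm@np.array([e,0,L2])+W@np.array([0,0,L3])
    return p,T
''')
from fk import fk
D=[np.load(f) for f in sorted(glob.glob("log_*.npy"))]
def res(x):
    o=[]
    for v in D:
        P,T=fk(v[:6],x); o+=list((P-v[6:9])/1.); o+=list(300*(T-R.from_euler('xyz',v[9:]).as_matrix()).ravel())
    return o+list(0.003*(x-x0))
for y in(0,np.pi/2,-np.pi/2,np.pi):
    x0=np.array([50,50,200,400,0,400,150,y]); r=least_squares(res,x0); print(r.cost,r.x.round(2), np.abs(r.fun[:-8]).max())
E
```

```text
[ 0.50962338  0.62396937  1.71524018 -0.63751697  0.98251354  0.54413022] [514.01409758 316.37759244 285.45783248] [3.14020231 0.52298656 1.94593093]
0.19850201151437125 [2.5000e-01 6.5900e+01 1.9710e+02 5.8598e+02 4.2750e+01 4.1096e+02
 8.1770e+01 1.5700e+00] 0.020502699034182115
0.19849090820944476 [2.5000e-01 6.5900e+01 1.9710e+02 5.8598e+02 4.2750e+01 4.1096e+02
 8.1770e+01 1.5700e+00] 0.02050298162708941
1080000.198490907 [ 2.5000e-01  6.5900e+01  1.9710e+02  5.8598e+02  4.2750e+01  4.1096e+02
  8.1770e+01 -1.5700e+00] 558.1217767334674
0.19850201151442032 [2.5000e-01 6.5900e+01 1.9710e+02 5.8598e+02 4.2750e+01 4.1096e+02
 8.1770e+01 1.5700e+00] 0.02050298480173751
```

```bash
cat >> fk.py <<'E'
from scipy.optimize import least_squares
X=np.array([.25,65.9,197.1,585.98,42.75,410.96,81.77,1.5708])
LO=np.array([-3.1,-.84,.05,-1.13,.06,-2.69]);HI=np.array([3.1,2.19,2.79,4.28,2.93,2.69])
def ik(p,Rm,q0):
    def f(q):
        P,T=fk(q,X); return np.r_[(P-p)/100,(T-Rm).ravel()]
    r=least_squares(f,np.clip(q0,LO+.02,HI-.02),bounds=(LO,HI)); return r.x,np.linalg.norm(r.fun)
E
cat > place.py <<'E'
from plan import *
from fk import *
def place(phi,b):   # phi: world azimuth of tool pointing; same b as grasp
    h=np.array([np.cos(phi),np.sin(phi),0]); return h
def setup(b,zg=26,s=72):
    Rg=rot(-np.cos(b)*Z-np.sin(b)*U,N); g=JB+s*U; g[2]=zg; return Rg,tcp(g,Rg)
def final(phi,b,Rg,pg,lift=0):
    h=np.array([np.cos(phi),np.sin(phi),0]); z=tilt(h,b); y=np.cross(Z,h)
    for sg in(1,-1):
        Rf=rot(z,sg*y)
        if (Rf@(Rg.T@U))[2]>.99: break
    jb=Rg.T@(JB-pg)
    return Rf, PK+[0,0,lift]-Rf@jb
E
python3 - <<'E'
from place import *
q0=np.array([.5096,.624,1.715,-.6375,.9825,.544]); rng=np.random.default_rng(0)
for bd in(15,30,40):
    b=np.radians(bd); Rg,pg=setup(b); qg,e=ik(pg,Rg,q0); print("grasp",bd,pg.round(),qg.round(2),round(e,4))
    for ph in(0,-20,-40,-60,-80,-100):
        Rf,pf=final(np.radians(ph),b,Rg,pg); sols=[]
        for k in range(25):
            q,e=ik(pf,Rf,rng.uniform(LO,HI))
            if e<1e-3 and not any(np.abs(q-s).max()<.05 for s in sols): sols.append(q)
        print(bd,ph,pf.round(),[list(s.round(2)) for s in sols])
E
```

```text
grasp 15 [530. 276. 191.] [ 0.41  0.74  1.79 -0.43  0.67  0.38] 0.0
15 0 [339. -48. 128.] [[np.float64(-0.43), np.float64(1.09), np.float64(2.64), np.float64(2.71), np.float64(1.85), np.float64(-1.82)]]
15 -20 [349.  11. 128.] [[np.float64(-0.1), np.float64(1.06), np.float64(2.6), np.float64(3.39), np.float64(1.81), np.float64(-1.45)]]
15 -40 [379.  62. 128.] [[np.float64(0.14), np.float64(0.95), np.float64(2.45), np.float64(3.95), np.float64(1.49), np.float64(-1.38)]]
15 -60 [425. 100. 128.] []
15 -80 [481. 121. 128.] []
15 -100 [540. 121. 128.] [[np.float64(0.23), np.float64(0.93), np.float64(1.83), np.float64(-1.1), np.float64(1.47), np.float64(-1.92)]]
grasp 30 [515. 315. 174.] [ 0.51  0.79  1.76 -0.75  0.82  0.72] 0.0
30 0 [356. -48. 169.] [[np.float64(-0.4), np.float64(0.82), np.float64(2.58), np.float64(2.79), np.float64(1.29), np.float64(-1.67)]]
30 -20 [366.   5. 169.] [[np.float64(-0.12), np.float64(0.81), np.float64(2.55), np.float64(3.35), np.float64(1.26), np.float64(-1.52)]]
30 -40 [392.  51. 169.] [[np.float64(0.09), np.float64(0.77), np.float64(2.42), np.float64(3.91)
[... 198 characters left out ...]
loat64(1.26), np.float64(-2.02)]]
grasp 40 [506. 338. 157.] [ 0.56  0.84  1.74 -0.89  0.95  0.87] 0.0
40 0 [373. -48. 194.] [[np.float64(-0.36), np.float64(0.67), np.float64(2.51), np.float64(2.79), np.float64(0.91), np.float64(-1.59)]]
40 -20 [382.  -1. 194.] [[np.float64(-0.14), np.float64(0.67), np.float64(2.48), np.float64(3.35), np.float64(0.88), np.float64(-1.57)]]
40 -40 [405.  40. 194.] [[np.float64(0.04), np.float64(0.66), np.float64(2.38), np.float64(3.95), np.float64(0.8), np.float64(-1.67)]]
40 -60 [442.  71. 194.] []
40 -80 [487.  87. 194.] []
40 -100 [534.  87. 194.] [[np.float64(0.15), np.float64(0.75), np.float64(1.89), np.float64(-0.94), np.float64(1.11), np.float64(-2.11)]]
```

```bash
python3 - <<'E'
from place import *
s,p,R0=cur(); print(p)
b=B; Rg,pg=setup(b); legs(p,R0,[("near",pg+[0,0,25],Rg),("grasp",pg,Rg)])
qg,_=ik(pg,Rg,s['joints']); qh,_=ik(pg+[0,0,130],Rg,qg); print(qh.round(3))
for ph in(-100,-105,-110):
    Rf,pf=final(np.radians(ph),b,Rg,pg); q1=qh.copy();q1[[3,5]]=-1,-2
    qf,e=ik(pf,Rf,q1); qfh,e2=ik(pf+[0,0,75],Rf,qf); print(ph,pf.round(),qf.round(2),e,qfh.round(2),e2)
# joint-space path, jar heights and x,y
Rf,pf=final(np.radians(-105),b,Rg,pg);qf,e=ik(pf,Rf,q1);qfh,e2=ik(pf+[0,0,75],Rf,qf)
jb=Rg.T@(JB-pg); jc=Rg.T@(JB+122*U-pg)
for t in np.linspace(0,1,9):
    P,T=fk(qh+(qfh-qh)*t,X); print(P.round(),(P+T@jb).round(),(P+T@jc).round())
E
```

```text
[514.01409758 316.37759244 285.45783248]
near rows>=2.1 [0.2776, 0.0005, 0.5046, 0.0003, -0.0001, 0.0002]
grasp rows>=0.6 [0.0833, 0.0, 0.1443, -0.0, -0.0, 0.0]
[ 0.507  0.599  1.702 -0.623  1.014  0.517]
-100 [537. 104. 169.] [ 0.19  0.82  1.86 -1.02  1.26 -2.02] 4.66513185871271e-09 [ 0.19  0.69  1.85 -0.98  1.33 -2.15] 2.106080474966703e-14
-105 [550. 101. 169.] [ 0.18  0.83  1.82 -0.95  1.3  -2.03] 2.1442352345457085e-13 [ 0.18  0.71  1.8  -0.92  1.38 -2.15] 9.546761088572121e-15
-110 [563.  97. 169.] [ 0.16  0.84  1.78 -0.88  1.35 -2.03] 1.1107096476828887e-09 [ 0.16  0.72  1.76 -0.87  1.44 -2.14] 2.3364912029313014e-15
[515. 315. 304.] [572. 168. 150.] [528. 282. 150.]
[524. 288. 295.] [588. 138. 147.] [517. 237. 145.]
[531. 261. 286.] [598. 111. 139.] [506. 191. 147.]
[537. 234. 278.] [602.  86. 128.] [498. 145. 154.]
[542. 207. 270.] [598.  61. 115.] [494. 100. 164.]
[546. 180. 263.] [586.  35. 102.] [493.  58. 178.]
[549. 153. 257.] [566.   9.  91.] [496.  20. 191.]
[550. 127. 250.] [540. -19.  86.] [502. -16. 202.]
[550. 101. 244.] [510. -48.  87.] [510. -48. 209.]
```

Request:
arm_command([
  [[0.139,0,0.252,0,0,0,0.45],[0.278,0,0.505,0,0,0,0.45],[0.278,0,0.505,0,0,0,0.45],[0.278,0,0.505,0,0,0,0.45],[0.278,0,0.505,0,0,0,0.45],[0.278,0,0.505,0,0,0,0.45]],
])

```text
t: 2.1
eef_pos: [515.8, 314.0, 200.9]
tcp_rot: [3.137, 0.524, 1.943]
ft_force: [-0.3, -0.2, 0.9]
opening: 0.726
grip_force: 0.0
```

```bash
python3 - <<'E'
from place import *
s,p,R0=cur(); print(p,s['opening'])
Rg,pg=setup(B); legs(p,R0,[("grasp",pg,Rg)])
a,d=read_camera("top"); cv2.imwrite("pics/pre.png",cv2.resize(a[160:280,80:260,::-1],None,fx=3,fy=3))
E
```

```text
[515.83806139 314.02801034 200.8510947 ] 0.7258774963463616
grasp rows>=0.6 [0.0957, -0.0051, 0.1507, 0.0006, 0.0, -0.0001]
```

View pics/pre.png

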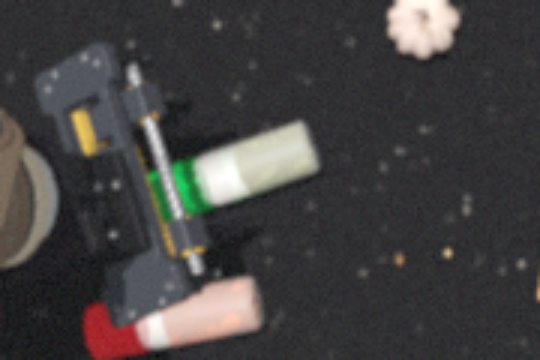

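The gripper straddles the green jar at crop (180,190), and its near end overhangs the red jar at (170,320) with about 13 mm of height to spare. I descend and close.

Request:
arm_command([
  [[0.048,-0.002,0.075,0,0,0,0.45],[0.095,-0.005,0.15,0,0,0,0.45],[0.095,-0.005,0.15,0,0,0,0.45],[0.095,-0.005,0.15,0,0,0,0.45],[0.095,-0.005,0.15,0,0,0,-1],[0.095,-0.005,0.15,0,0,0,-1],[0.095,-0.005,0.15,0,0,0,-1],[0.095,-0.005,0.15,0,0,0,-1],[0.095,-0.005,0.15,0,0,0,-1],[0.095,-0.005,0.15,0,0,0,-1]],
])

```text
t: 2.98
eef_pos: [514.6, 313.9, 171.8]
tcp_rot: [3.141, 0.524, 1.944]
ft_force: [0.3, -0.4, -0.9]
opening: 0.406
grip_force: 30.0
```

Request:
arm_command([
  [[0,0,0,0,0,0,-1],[0,0,0,0,0,0,-1],[0,0,0,0,0,0,-1],[0,0,0,0,0,0,-1]],
])

```text
t: 3.32
eef_pos: [514.6, 313.9, 171.8]
tcp_rot: [3.141, 0.524, 1.944]
ft_force: [0.6, 0.6, 0.0]
opening: 0.401
grip_force: 30.0
```

```bash
python3 - <<'E'
from place import *
s,p,R0=cur(); print(p,s['opening'],s['grip_force'],s['ft_force'])
Rg,pg=setup(B); legs(p,R0,between(p,R0,p+[0,0,130],R0,2,"lift"))
E
```

```text
[514.6446637  313.93142307 171.76837804] 0.4008795083866712 29.994487510282397 [6.09829681e-01 5.83837728e-01 6.95570135e-05]
lift1 rows>=1.6 [-0.2168, 0.0003, -0.3752, 0.0, 0.0, 0.0]
lift2 rows>=1.6 [-0.2168, 0.0003, -0.3752, 0.0, 0.0, 0.0]
```

Request:
arm_command([
  [[-0.1,0,-0.173,0,0,0,-1],[-0.217,0,-0.375,0,0,0,-1],[-0.317,0,-0.55,0,0,0,-1],[-0.433,0,-0.75,0,0,0,-1],[-0.433,0,-0.75,0,0,0,-1],[-0.433,0,-0.75,0,0,0,-1],[-0.433,0,-0.75,0,0,0,-1]],
])

```text
t: 3.9
eef_pos: [514.3, 313.8, 301.1]
tcp_rot: [3.142, 0.524, 1.945]
ft_force: [-0.7, 0.5, -1.2]
opening: 0.401
grip_force: 30.0
```

```bash
python3 - <<'E'
from place import *
s,p,R0=cur(); print(p,s['opening'],s['grip_force'])
Rg,pg=setup(B); pg=np.array([514.6,313.9,171.8])
Rf,pf=final(np.radians(-105),B,Rg,pg); q1=s['joints'].copy();q1[[3,5]]=-.9,-2.1
qf,e=ik(pf+[0,0,85],Rf,q1); print(pf.round(1),qf.round(2),e)
w=[]
for i in range(1,7):
    P,T=fk(s['joints']+(qf-s['joints'])*i/6,X); w.append((i,P,T))
legs(p,R0,w)
E
```

```text
[514.27445089 313.82423461 301.0684755 ] 0.4014298556459464 29.995276942506734
[550.1  98.7 168.7] [ 0.17  0.69  1.8  -0.92  1.39 -2.16] 8.616218943854148e-09
1 rows>=3.6 [-0.1852, -0.0167, 0.1842, 0.0165, -0.0079, -0.0702]
2 rows>=3.7 [-0.1484, -0.0866, 0.1911, 0.0182, 0.0005, -0.0704]
3 rows>=3.7 [-0.0901, -0.1286, 0.1971, 0.0159, 0.0087, -0.0706]
4 rows>=3.7 [-0.0265, -0.1394, 0.2021, 0.0103, 0.0148, -0.071]
5 rows>=3.7 [0.0281, -0.1232, 0.2059, 0.0025, 0.0177, -0.0713]
6 rows>=3.7 [0.0645, -0.0901, 0.2086, -0.0055, 0.0168, -0.0717]
```

Request:
arm_command([
  [[-0.046,-0.004,0.046,0.0041,-0.002,-0.0175,-1],[-0.093,-0.008,0.092,0.0082,-0.004,-0.0351,-1],[-0.139,-0.0125,0.138,0.0124,-0.006,-0.0526,-1],[-0.185,-0.017,0.184,0.0165,-0.0079,-0.0702,-1],[-0.185,-0.017,0.184,0.0165,-0.0079,-0.0702,-1]],
])

```text
t: 4.32
eef_pos: [526.2, 276.6, 289.3]
tcp_rot: [-2.777, 0.491, 2.459]
ft_force: [-0.0, -0.3, -1.3]
opening: 0.402
grip_force: 30.0
```

Request:
arm_command([
  [[-0.037,-0.022,0.048,0.0046,0,-0.0176,-1],[-0.074,-0.043,0.096,0.0091,0,-0.0352,-1],[-0.111,-0.065,0.143,0.0136,0.0004,-0.0528,-1],[-0.148,-0.087,0.191,0.0182,0.0005,-0.0704,-1],[-0.148,-0.087,0.191,0.0182,0.0005,-0.0704,-1]],
])

```text
t: 4.73
eef_pos: [535.2, 240.8, 281.0]
tcp_rot: [-2.506, 0.275, 2.871]
ft_force: [0.9, 0.4, -0.9]
opening: 0.405
grip_force: 30.0
```

Request:
arm_command([
  [[-0.045,-0.064,0.099,0.008,0.0044,-0.0353,-1],[-0.09,-0.129,0.197,0.0159,0.0087,-0.0706,-1],[-0.09,-0.129,0.197,0.0159,0.0087,-0.0706,-1],[-0.09,-0.129,0.197,0.0159,0.0087,-0.0706,-1],[-0.09,-0.129,0.197,0.0159,0.0087,-0.0706,-1]],
])

```text
t: 5.15
eef_pos: [542.0, 205.6, 273.6]
tcp_rot: [-2.372, -0.052, -3.11]
ft_force: [0.7, -0.1, -0.6]
opening: 0.402
grip_force: 30.0
```

Request:
arm_command([
  [[-0.013,-0.07,0.101,0.0051,0.0074,-0.0355,-1],[-0.027,-0.139,0.202,0.0103,0.0148,-0.071,-1],[-0.027,-0.139,0.202,0.0103,0.0148,-0.071,-1],[-0.027,-0.139,0.202,0.0103,0.0148,-0.071,-1],[-0.027,-0.139,0.202,0.0103,0.0148,-0.071,-1]],
])

```text
t: 5.57
eef_pos: [546.9, 169.7, 266.3]
tcp_rot: [-2.37, -0.43, -2.849]
ft_force: [0.8, -0.1, -0.9]
opening: 0.404
grip_force: 30.0
```

Request:
arm_command([
  [[0.014,-0.062,0.103,0.0012,0.0088,-0.0356,-1],[0.028,-0.123,0.206,0.0025,0.0177,-0.0713,-1],[0.028,-0.123,0.206,0.0025,0.0177,-0.0713,-1],[0.028,-0.123,0.206,0.0025,0.0177,-0.0713,-1],[0.028,-0.123,0.206,0.0025,0.0177,-0.0713,-1]],
])

```text
t: 5.98
eef_pos: [549.6, 134.2, 259.8]
tcp_rot: [-2.554, -0.801, -2.509]
ft_force: [0.4, 0.5, -1.1]
opening: 0.405
grip_force: 30.0
```

```bash
cat > fin.py <<'E'
from place import *
s,p,R0=cur(); print(s['t'],p,s['joints'].round(3),s['opening'],s['grip_force'])
Rg,pg=setup(B); pg=np.array([514.6,313.9,171.8])
Rf,pf=final(np.radians(-105),B,Rg,pg); print(pf)
legs(p,R0,[("hover",pf+[0,0,85],Rf)])
E
python3 fin.py
```

```text
5.9833 [549.59934795 134.16400263 259.83794036] [ 0.23   0.678  1.783 -0.873  1.328 -1.711] 0.4049267202556257 29.992300749588594
[550.10845482  98.68773082 168.70812024]
hover rows>=3.7 [0.066, -0.0902, 0.2124, -0.0056, 0.017, -0.0722]
```

Request:
arm_command([
  [[0.033,-0.045,0.106,-0.003,0.0085,-0.036,-1],[0.066,-0.09,0.212,-0.0056,0.017,-0.0722,-1],[0.066,-0.09,0.212,-0.0056,0.017,-0.0722,-1],[0.066,-0.09,0.212,-0.0056,0.017,-0.0722,-1],[0.066,-0.09,0.212,-0.0056,0.017,-0.0722,-1],[0.066,-0.09,0.212,-0.0056,0.017,-0.0722,-1],[0.066,-0.09,0.212,-0.0056,0.017,-0.0722,-1]],
])

```text
t: 6.57
eef_pos: [550.1, 98.8, 254.1]
tcp_rot: [-3.135, -1.047, -1.839]
ft_force: [0.3, -0.2, -1.2]
opening: 0.404
grip_force: 30.0
```

```bash
python3 fin.py; python3 - <<'E'
from h import *
for n,b in(("scene",(200,100,360,340)),("top",(200,140,380,290))):
    a,d=read_camera(n); np.savez(f"{n}1.npz",a=a,d=d); c=a[b[1]:b[3],b[0]:b[2],::-1]; cv2.imwrite(f"pics/{n}1.png",cv2.resize(c,None,fx=2.4,fy=2.4))
i=cv2.imread("pics/scene1.png");j=cv2.imread("pics/top1.png");h=max(i.shape[0],j.shape[0])
o=np.zeros((h,i.shape[1]+j.shape[1],3),np.uint8);o[:i.shape[0],:i.shape[1]]=i;o[:j.shape[0],i.shape[1]:]=j;o=o[:, :]
if o.shape[1]>800:o=cv2.resize(o,(800,int(h*800/o.shape[1])))
cv2.imwrite("pics/both1.png",o);print(o.shape)
E
```

```text
6.5667 [550.11264175  98.84400175 254.0934897 ] [ 0.175  0.692  1.8   -0.923  1.392 -2.158] 0.40433091564088713 29.99343293826314
[550.10845482  98.68773082 168.70812024]
hover rows>=0.0 [-0.0017, -0.0002, 0.0022, -0.0002, 0.0001, -0.0005]
(564, 800, 3)
```

View pics/both1.png

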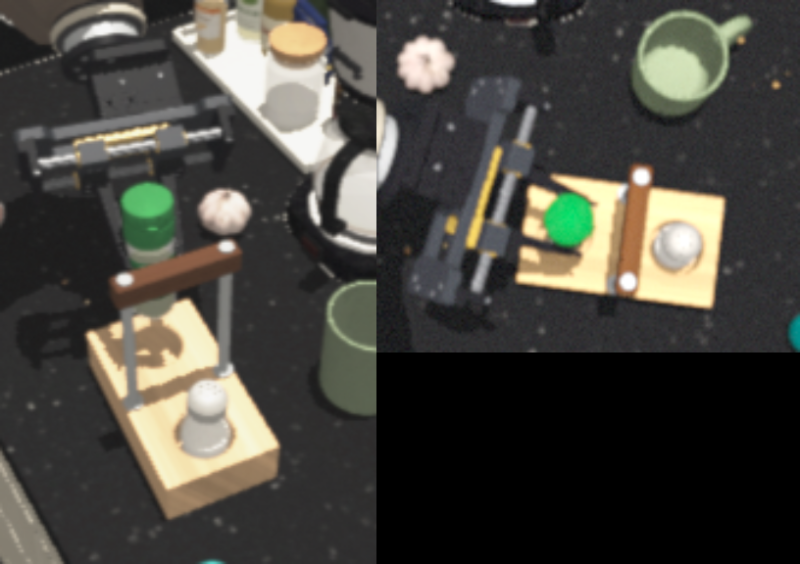

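The jar hangs upright with its green cap at right-view crop (570,220), over the pocket side. The bar, salt shaker, garlic and mug are undisturbed. Next I measure the jar's position and tilt.

```bash
cat > mj.py <<'E'
from h import *
import sys
from scipy.optimize import least_squares
k=sys.argv[1]; exp=np.array([510.3,-47.8])
pts=[]
for n in("top","scene"):
    F=np.load(f"{n}{k}.npz");a=F["a"].astype(int);P=cloud(n,F["d"])
    m=(np.hypot(P[...,0]-exp[0],P[...,1]-exp[1])<45)&(P[...,2]>60)&(a[...,1]>a[...,0]+35)&(a[...,1]>a[...,2]+20)
    Q=P[m];zt=np.percentile(Q[:,2],95)
    t=Q[Q[:,2]>zt-5];(c,r)=cv2.minEnclosingCircle(t[:,:2].astype(np.float32));print(n,len(Q),"top z",zt.round(1),"n",len(t),"centre",np.round(c,1),"r",round(r,1),"mean",t.mean(0).round(1))
    m2=(np.hypot(P[...,0]-exp[0],P[...,1]-exp[1])<30)&(P[...,2]>float(sys.argv[2]))&(P[...,2]<zt-6)&(a.max(-1)>70)
    S=P[m2]
    if len(S)>60:
        z0=S[:,2].mean()
        f=lambda x:np.hypot(S[:,0]-x[0]-x[2]*(S[:,2]-z0),S[:,1]-x[1]-x[3]*(S[:,2]-z0))-20.5
        r=least_squares(f,[*exp,0,0],loss="soft_l1");print(" cyl",len(S),"z",S[:,2].min().round(),S[:,2].max().round(),r.x.round(3),"rms",np.sqrt((f(r.x)**2).mean()).round(2),"lowest z axis",(r.x[:2]+r.x[2:]*(float(sys.argv[2])-z0)).round(1),"top axis",(r.x[:2]+r.x[2:]*(zt-z0)).round(1))
E
python3 mj.py 1 105
```

```text
top 377 top z 220.6 n 342 centre [508.9 -46.3] r 19.8 mean [509.1 -46.4 218.5]
 cyl 118 z 128.0 214.0 [ 5.11402e+02 -4.74100e+01  0.00000e+00  5.10000e-02] rms 4.88 lowest z axis [511.4 -51.3] top axis [511.4 -45.4]
scene 524 top z 220.5 n 274 centre [512.1 -48.9] r 20.9 mean [511.2 -50.1 219. ]
 cyl 574 z 105.0 214.0 [ 5.12907e+02 -4.73480e+01 -5.00000e-03  5.00000e-03] rms 1.97 lowest z axis [513.3 -47.7] top axis [512.7 -47.1]
```

```bash
python3 - <<'E'
from h import *
for k in "01":
    F=np.load(f"scene{k}.npz");a=F["a"].astype(int);P=cloud("scene",F["d"])
    m=(np.hypot(P[...,0]-504,P[...,1]+99)<115)&(abs(P[...,2]-44)<4)
    print(cv2.minAreaRect(P[m][:,:2].astype(np.float32)),np.median(P[m][:,2]))
    # pocket mouth: wall/floor points inside the block
    u=np.array([.104,.9945]);w=P[...,:2]-[504.5,-99.6]
    sx=w@u; m=(abs(sx-52)<30)&(abs(w@[.9945,-.104])<30)&(P[...,2]<38)&(P[...,2]>15)&(F["d"]>0)
    Q=P[m][:,:2]; 
    if k=="0" and len(Q)>10:
        from scipy.optimize import least_squares
        r=least_squares(lambda x:np.hypot(*(Q-x).T)-25,[510,-48],loss="soft_l1");print("wall fit",len(Q),r.x.round(1))
F=np.load("top0.npz");P=cloud("top",F["d"])
m=(np.hypot(P[...,0]-510,P[...,1]+48)<35)&(P[...,2]<30);print("top",P[m].mean(0))
E
```

```text
((507.3580322265625, -100.61785125732422), (183.9516143798828, 100.73670196533203), 83.93694305419922) 44.972681113990234
wall fit 135 [513.3 -49. ]
((507.8052062988281, -100.77682495117188), (184.2257537841797, 101.33385467529297), 83.87396240234375) 44.91453057342085
top [511.21228981 -47.83281411  11.77375757]
```

```bash
python3 - <<'E'
from place import *
s,p,R0=cur(); d=np.array([.9,-1.4,0])
legs(p,R0,[("al",p+d,R0),("a",p+d-[0,0,45],R0),("b",p+d-[0,0,78],R0),("c",p+d-[0,0,84],R0)])
E
```

```text
al rows>=0.0 [0.0037, -0.0082, 0.0065, 0.0, 0.0, 0.0]
a rows>=1.1 [-0.2598, 0.0003, 0.15, 0.0, 0.0, 0.0]
b rows>=0.8 [-0.1905, 0.0002, 0.11, 0.0, 0.0, 0.0]
c rows>=0.1 [-0.0346, 0.0, 0.02, 0.0, 0.0, 0.0]
```

Request:
arm_command([
  [[0.004,-0.008,0.0065,0,0,0,-1],[0.004,-0.008,0.0065,0,0,0,-1],[-0.083,-0.008,0.057,0,0,0,-1],[-0.17,-0.008,0.107,0,0,0,-1],[-0.256,-0.008,0.157,0,0,0,-1],[-0.256,-0.008,0.157,0,0,0,-1]],
])

```text
t: 7.17
eef_pos: [550.3, 96.8, 205.3]
tcp_rot: [3.127, -1.05, -1.819]
ft_force: [-0.5, 0.2, -0.9]
opening: 0.405
grip_force: 30.0
```

Request:
arm_command([
  [[-0.063,0,0.037,0,0,0,-1],[-0.127,0,0.073,0,0,0,-1],[-0.19,0,0.11,0,0,0,-1],[-0.19,0,0.11,0,0,0,-1]],
])

```text
t: 7.5
eef_pos: [550.5, 96.8, 173.9]
tcp_rot: [3.131, -1.049, -1.822]
ft_force: [-0.3, -0.5, -1.6]
opening: 0.403
grip_force: 30.0
```

Request:
arm_command([
  [[-0.012,0,0.007,0,0,0,-1],[-0.023,0,0.013,0,0,0,-1],[-0.035,0,0.02,0,0,0,-1],[-0.035,0,0.02,0,0,0,-1],[-0.035,0,0.02,0,0,0,-1]],
])

```text
t: 7.92
eef_pos: [550.8, 96.9, 170.3]
tcp_rot: [3.137, -1.048, -1.827]
ft_force: [0.5, -0.6, -1.0]
opening: 0.408
grip_force: 30.0
```

```bash
python3 - <<'E'
from h import *
for n in("scene","top"):
    a,d=read_camera(n); np.savez(f"{n}2.npz",a=a,d=d)
s=state();print(s['t'],s['eef_pos'],s['ft_force'],s['moment'])
E
python3 mj.py 2 60
```

```text
8.0167 [550.78823195  96.90454288 170.35955183] [ 0.94144975 -0.48721695 -0.07586554] [0.59184444 0.01033905 0.00496626]
top 318 top z 137.6 n 264 centre [509.9 -48.4] r 19.8 mean [509.6 -48.4 135.1]
 cyl 112 z 66.0 132.0 [ 5.10667e+02 -4.86360e+01 -4.70000e-02  8.20000e-02] rms 5.35 lowest z axis [512.7 -52.2] top axis [509.  -45.8]
scene 157 top z 136.2 n 26 centre [514.4 -33.3] r 11.5 mean [514.2 -34.7 135.3]
 cyl 394 z 60.0 130.0 [ 5.13683e+02 -4.97120e+01 -1.80000e-02  2.00000e-03] rms 1.74 lowest z axis [514.3 -49.8] top axis [512.9 -49.6]
```

Request:
arm_command([
  [[-0.0087,0,0.005,0,0,0,-1],[-0.0087,0,0.005,0,0,0,-1],[-0.0087,0,0.005,0,0,0,0.3],[-0.0087,0,0.005,0,0,0,0.3],[-0.0087,0,0.005,0,0,0,0.3],[-0.0087,0,0.005,0,0,0,0.3],[-0.0087,0,0.005,0,0,0,0.3]],
])

```text
t: 8.6
eef_pos: [550.7, 96.9, 168.6]
tcp_rot: [3.136, -1.048, -1.826]
ft_force: [-0.5, 0.2, -0.5]
opening: 0.638
grip_force: 0.0
```

Request:
arm_command([
  [[0,0,-0.05,0,0,0,0.3],[0,0,-0.15,0,0,0,0.3],[0,0,-0.3,0,0,0,0.3],[0,0,-0.45,0,0,0,0.3],[0,0,-0.6,0,0,0,0.3],[0,0,-0.8,0,0,0,0.3],[0,0,-0.8,0,0,0,0.3],[0,0,-0.8,0,0,0,0.3]],
])

```text
t: 9.27
eef_pos: [577.6, 199.2, 229.5]
tcp_rot: [3.139, -1.047, -1.827]
ft_force: [-0.2, -0.1, -0.2]
opening: 0.645
grip_force: 0.0
```

```bash
python3 - <<'E'
from h import *
for n in("scene","top"):
    a,d=read_camera(n); np.savez(f"{n}3.npz",a=a,d=d)
    if n=="scene":cv2.imwrite("pics/sc3.png",cv2.resize(a[140:340,180:400,::-1],None,fx=2.5,fy=2.5))
    P=cloud(n,d); m=(np.hypot(P[...,0]-504,P[...,1]+99)<115)&(abs(P[...,2]-44)<5)
    print("block",cv2.minAreaRect(P[m][:,:2].astype(np.float32)))
    m=(np.hypot(P[...,0]-504,P[...,1]+99)<70)&(P[...,2]>165)
    print("bar",cv2.minAreaRect(P[m][:,:2].astype(np.float32)),P[m][:,2].mean())
s=state();print(s['t'],s['eef_pos'],s['opening'],s['ft_force'],s['joints'])
E
python3 mj.py 3 60
```

```text
block ((507.579833984375, -101.21589660644531), (181.61077880859375, 101.46178436279297), 83.83700561523438)
bar ((506.8695373535156, -101.6795654296875), (19.9212646484375, 103.7027359008789), 84.29316711425781) 190.26704979600336
block ((504.40960693359375, -99.5704116821289), (180.34060668945312, 100.05133819580078), 84.06523132324219)
bar ((504.3608703613281, -99.3274154663086), (18.162914276123047, 103.60664367675781), 84.05237579345703) 194.2626022477402
9.3667 [577.31883648 197.48686147 228.36345546] 0.648571446173434 [ 0.94065084 -1.07852366  0.4698064 ] [ 0.31869816  0.78810907  1.65016497 -0.81330797  1.49765167 -2.14775629]
top 297 top z 135.0 n 265 centre [511.2 -49.5] r 19.7 mean [510.4 -49.3 132.8]
scene 156 top z 128.3 n 30 centre [514. -52.] r 20.5 mean [512.4 -62.8 127.4]
 cyl 348 z 60.0 122.0 [ 5.14359e+02 -5.05710e+01  5.00000e-03 -4.00000e-03] rms 1.05 lowest z axis [514.2 -50.5] top axis [514.5 -50.7]
```

View pics/sc3.png

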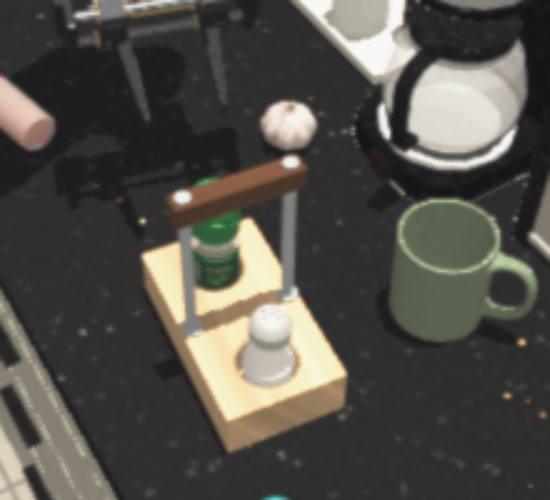

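The green jar stands upright in the empty pocket with its cap at crop (215,210). The carrier hasn't moved, and the salt shaker at (268,345), garlic and mug are in place. Next is the handle bar.

```bash
python3 - <<'E'
from place import *
s,p,R0=cur(); q0=s['joints']; HB=np.array([505.3,-100.,183.])
for sg in(1,-1):
    Rh=rot(-Z,sg*cx); qa=q0.copy(); qa[3]=0
    for j6 in(-1.5,0,1.5):
        qa[5]=j6; qh,e=ik(tcp(HB+[0,0,70],Rh),Rh,qa); print(sg,j6,qh.round(2),round(e,4))
    if e<1e-3 or True:
        best=min((ik(tcp(HB+[0,0,70],Rh),Rh,np.r_[qa[:5],j]) for j in(-1.5,0,1.5)),key=lambda r:r[1]+1e-3*abs(r[0]-q0).max())[0]
        w=[]; pu=p+[0,0,130]; qu,e=ik(pu,R0,q0); print("up",qu.round(2),e); legs(p,R0,[("up",pu,R0)])
        n=int(np.ceil(abs(best-qu).max()/.4)); 
        for i in range(1,n+1):
            P,T=fk(qu+(best-qu)*i/n,X); w.append((i,P,T)); print((P+190*T[:,2]).round(),end=' ')
        legs(pu,R0,w)
E
```

```text
1 -1.5 [-0.26  0.29  2.01 -1.13  0.06 -2.69] 1.7835
1 0 [-0.32  0.31  1.8   0.    1.03  1.35] 0.0001
1 1.5 [-0.32  0.31  1.8  -0.    1.03  1.35] 0.0001
up [ 0.32  0.62  1.58 -0.82  1.66 -2.32] 3.631472747495243e-12
up rows>=3.1 [0.7511, 0.0029, -0.4324, 0.0, 0.0, 0.0]
[526.  17. 252.] [517.  -1. 242.] [510. -16. 233.] [504. -29. 227.] [500. -40. 222.] [497. -51. 220.] [497. -61. 220.] [499. -73. 222.] [502. -85. 227.] [ 505. -100.  234.] 1 rows>=3.4 [0.1467, -0.0608, 0.1818, -0.0135, -0.0149, 0.0641]
2 rows>=3.5 [0.1277, -0.1146, 0.1568, -0.0174, -0.0095, 0.0657]
3 rows>=3.5 [0.0849, -0.161, 0.131, -0.0192, -0.0033, 0.0673]
4 rows>=3.6 [0.0226, -0.1884, 0.1048, -0.0188, 0.0029, 0.0687]
5 rows>=3.6 [-0.0496, -0.1885, 0.0786, -0.0165, 0.0084, 0.0701]
6 rows>=3.7 [-0.1186, -0.1581, 0.0529, -0.0127, 0.0127, 0.0713]
7 rows>=3.7 [-0.1707, -0.1004, 0.0281, -0.008, 0.0155, 0.0724]
8 rows>=3.8 [-0.1948, -0.0248, 0.0045, -0.003, 0.0167, 0.0734]
9 rows>=3.8 [-0.1851, 0.0548, -0.0175, 0.002, 0.0165, 0.0743]
10 rows>=3.9 [-0.1427, 0.1231, -0.0377, 0.0064, 0.0149, 0.0751]
-1 -1.5 [-0.32  0.31  1.8   0.    1.03 -1.79] 0.0001
-1 0 [-0.32  0.31  1.8   0.    1.03 -1.79] 0.0001
-1 1.5 [-0.32  0.31  1.8  -0.    1.03 -1.79] 0.0001
up [ 0.32  0.62  1.58 -0.82  1.66 -2.32] 3.631472747495243e-12
up rows>=3.1 [0.7511, 0.0029, -0.4324, 0.0, 0.0, 0.0]
[508. -21. 231.] [497. -58. 219.] [ 505. -100.  234.] 1 rows>=4.2 [0.4804, -0.1426, 0.5845, -0.0375, -0.0536, 0.0533]
2 rows>=4.6 [0.5555, -0.2759, 0.3057, -0.036, -0.0485, 0.0691]
3 rows>=4.9 [0.4831, -0.4308, 0.0327, -0.031, -0.0454, 0.0806]
```

Request:
arm_command([
  [[0.25,0,-0.14,0,0,0,0.3],[0.5,0,-0.285,0,0,0,0.3],[0.75,0,-0.43,0,0,0,0.3],[0.982,0.004,-0.565,0,0,0,0.3],[0.982,0.004,-0.565,0,0,0,0.3],[0.982,0.004,-0.565,0,0,0,0.3]],
])

```text
t: 9.87
eef_pos: [577.3, 196.5, 400.5]
tcp_rot: [-3.141, -1.046, -1.833]
ft_force: [-0.1, -0.8, 0.0]
opening: 0.652
grip_force: 0.0
```

Request:
arm_command([
  [[0.48,-0.143,0.585,-0.0375,-0.0536,0.0533,0.3],[0.48,-0.143,0.585,-0.0375,-0.0536,0.0533,0.3],[0.48,-0.143,0.585,-0.0375,-0.0536,0.0533,0.3],[0.48,-0.143,0.585,-0.0375,-0.0536,0.0533,0.3],[0.48,-0.143,0.585,-0.0375,-0.0536,0.0533,0.3],[0.48,-0.143,0.585,-0.0375,-0.0536,0.0533,0.3]],
])

```text
t: 10.37
eef_pos: [569.5, 82.9, 415.5]
tcp_rot: [-3.013, -0.685, -2.308]
ft_force: [-0.2, 0.3, 0.2]
opening: 0.65
grip_force: 0.0
```

Request:
arm_command([
  [[0.555,-0.276,0.306,-0.036,-0.0485,0.0691,0.3],[0.555,-0.276,0.306,-0.036,-0.0485,0.0691,0.3],[0.555,-0.276,0.306,-0.036,-0.0485,0.0691,0.3],[0.555,-0.276,0.306,-0.036,-0.0485,0.0691,0.3],[0.555,-0.276,0.306,-0.036,-0.0485,0.0691,0.3],[0.555,-0.276,0.306,-0.036,-0.0485,0.0691,0.3]],
])

```text
t: 10.87
eef_pos: [543.8, -14.4, 437.4]
tcp_rot: [-3.023, -0.322, -2.754]
ft_force: [-0.6, -0.8, 0.0]
opening: 0.649
grip_force: 0.0
```

Request:
arm_command([
  [[0.483,-0.431,0.033,-0.031,-0.0454,0.0806,0.3],[0.483,-0.431,0.033,-0.031,-0.0454,0.0806,0.3],[0.483,-0.431,0.033,-0.031,-0.0454,0.0806,0.3],[0.483,-0.431,0.033,-0.031,-0.0454,0.0806,0.3],[0.483,-0.431,0.033,-0.031,-0.0454,0.0806,0.3],[0.483,-0.431,0.033,-0.031,-0.0454,0.0806,0.3],[0.483,-0.431,0.033,-0.031,-0.0454,0.0806,0.3]],
])

```text
t: 11.45
eef_pos: [505.6, -99.7, 463.0]
tcp_rot: [-3.139, -0.004, 3.044]
ft_force: [-0.1, -0.1, -0.8]
opening: 0.651
grip_force: 0.0
```

```bash
cat > hb.py <<'E'
from place import *
s,p,R0=cur(); print(s['t'],p,s['tcp_rot'],s['joints'].round(2),s['ft_force'])
HB=np.array([505.3,-100.,183.]); Rh=rot(-Z,-cx); w=tcp(HB,Rh); print(w)
legs(p,R0,[("above",w+[0,0,50],Rh),("mid",w+[0,0,20],Rh),("grasp",w,Rh)])
E
python3 hb.py
```

```text
11.45 [505.60727634 -99.70281425 463.0214919 ] [-3.13896903 -0.00391669  3.04418983] [-0.32  0.28  1.74 -0.    1.13 -1.79] [-0.11600359 -0.06421514 -0.77682311]
[ 505.3 -100.   354. ]
above rows>=1.4 [0.0003, -0.0011, 0.3935, -0.0004, -0.0006, 0.0011]
mid rows>=0.7 [0.0, 0.0, 0.2, 0.0, 0.0, -0.0]
grasp rows>=0.5 [0.0, 0.0, 0.1333, 0.0, 0.0, -0.0]
```

Request:
arm_command([
  [[0,-0.001,0.2,-0.0004,-0.0006,0.0011,0.3],[0,-0.001,0.39,-0.0004,-0.0006,0.0011,0.3],[0,-0.001,0.5,-0.0004,-0.0006,0.0011,0.3],[0,-0.001,0.6,-0.0004,-0.0006,0.0011,0.3],[0,-0.001,0.67,-0.0004,-0.0006,0.0011,0.3],[0,-0.001,0.727,-0.0004,-0.0006,0.0011,0.3],[0,-0.001,0.727,-0.0004,-0.0006,0.0011,0.3],[0,-0.001,0.727,-0.0004,-0.0006,0.0011,0.3]],
])

```text
t: 12.12
eef_pos: [505.8, -100.0, 354.5]
tcp_rot: [3.14, 0.002, 3.034]
ft_force: [-0.1, 0.3, -0.5]
opening: 0.65
grip_force: 0.0
```

```bash
python3 hb.py | tail -3; python3 - <<'E'
from h import *
a,d=read_camera("scene");cv2.imwrite("pics/sc4.png",cv2.resize(a[120:320,170:370,::-1],None,fx=2.8,fy=2.8))
E
```

```text
above rows>=1.2 [0.0026, 0.0003, -0.3302, 0.0003, 0.0004, -0.0006]
mid rows>=0.7 [0.0, 0.0, 0.2, 0.0, 0.0, -0.0]
grasp rows>=0.5 [0.0, 0.0, 0.1333, 0.0, 0.0, -0.0]
```

View pics/sc4.png

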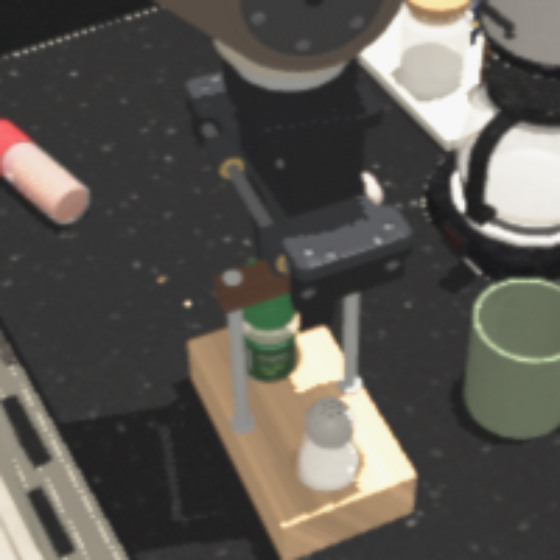

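The fingers straddle the bar at crop (255,285), and the jar and salt shaker are still seated. I close, then lift slowly.

Request:
arm_command([
  [[0,0,0,0,0,0,-1],[0,0,0,0,0,0,-1],[0,0,0,0,0,0,-1],[0,0,0,0,0,0,-1],[0,0,0,0,0,0,-1],[0,0,0,0,0,0,-1],[0,0,0,0,0,0,-1],[0,0,0,0,0,0,-1]],
])

```text
t: 12.83
eef_pos: [505.6, -100.4, 354.8]
tcp_rot: [3.139, 0.005, 3.03]
ft_force: [0.6, 1.1, 0.1]
opening: 0.187
grip_force: 30.0
```

Request:
arm_command([
  [[0,0,-0.01,0,0,0,-1],[0,0,-0.03,0,0,0,-1],[0,0,-0.06,0,0,0,-1],[0,0,-0.09,0,0,0,-1],[0,0,-0.13,0,0,0,-1],[0,0,-0.17,0,0,0,-1],[0,0,-0.2,0,0,0,-1],[0,0,-0.2,0,0,0,-1]],
])

```text
t: 13.5
eef_pos: [505.4, -100.4, 386.0]
tcp_rot: [3.139, 0.006, 3.03]
ft_force: [-0.0, -0.1, -7.3]
opening: 0.185
grip_force: 30.0
```

```bash
cat > chk.py <<'E'
from h import *
s=state();print(s['t'],s['eef_pos'],s['tcp_rot'],s['opening'],s['grip_force'],s['ft_force'],s['moment'])
import sys
a,d=read_camera("scene");P=cloud("scene",d);k=sys.argv[1]
cv2.imwrite(f"pics/sc{k}.png",cv2.resize(a[70:300,160:380,::-1],None,fx=2.4,fy=2.4))
z=float(sys.argv[2]);m=(np.hypot(P[...,0]-506,P[...,1]+100)<115)&(abs(P[...,2]-z)<12)
m&=(a[...,0]>150)&(a[...,0].astype(int)-a[...,2]>30)
Q=P[m]
for i in range(4):
    c=np.linalg.lstsq(np.c_[Q[:,:2]-[507,-100],np.ones(len(Q))],Q[:,2],rcond=None)[0]
    r=Q[:,2]-np.c_[Q[:,:2]-[507,-100],np.ones(len(Q))]@c; Q=Q[abs(r)<3]
print("block top plane slope x,y, z",c.round(4),len(Q))
E
python3 chk.py 5 74
```

```text
13.5 [ 505.44534526 -100.4313186   385.95146557] [3.13946185 0.00613122 3.03030556] 0.1853829680203487 29.98396933078766 [-0.03290755 -0.0740928  -7.34914573] [ 0.06791373 -0.01261187 -0.02031529]
block top plane slope x,y, z [1.90000e-03 5.90000e-03 7.60168e+01] 1421
```

Request:
arm_command([
  [[0,0,-0.03,0,0,0,-1],[0,0,-0.08,0,0,0,-1],[0,0,-0.14,0,0,0,-1],[0,0,-0.2,0,0,0,-1],[0,0,-0.27,0,0,0,-1],[0,0,-0.34,0,0,0,-1],[0,0,-0.4,0,0,0,-1],[0,0,-0.44,0,0,0,-1],[0,0,-0.46,0,0,0,-1],[0,0,-0.46,0,0,0,-1]],
])

```text
t: 14.38
eef_pos: [505.0, -100.6, 454.4]
tcp_rot: [3.139, 0.005, 3.03]
ft_force: [-0.6, 0.1, -5.4]
opening: 0.187
grip_force: 30.0
```

Request:
arm_command([
  [[0,0,0,0,0,0,-1],[0,0,0,0,0,0,-1],[0,0,0,0,0,0,-1],[0,0,0,0,0,0,-1],[0,0,0,0,0,0,-1],[0,0,0,0,0,0,-1]],
])

```text
t: 14.88
eef_pos: [505.1, -100.6, 453.6]
tcp_rot: [3.139, 0.004, 3.03]
ft_force: [0.2, 0.4, -6.2]
opening: 0.189
grip_force: 30.0
```

```bash
python3 chk.py 6 145
```

```text
14.8833 [ 505.09783033 -100.5824268   453.60921822] [3.1390159  0.00405224 3.03022996] 0.18922685666125533 29.983939826488495 [ 0.20892073  0.404888   -6.24368289] [ 0.0318074   0.0189192  -0.04357344]
block top plane slope x,y, z [-1.300000e-03  4.100000e-03  1.437818e+02] 1629
```

View pics/sc6.png

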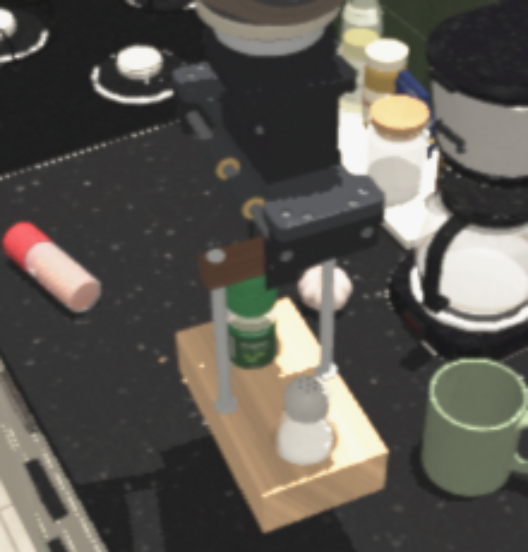

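The carrier hangs level, with its underside about 99 mm above the worktop. The green jar (crop 250,320) and the salt shaker (305,425) are in their pockets, and the bystanders haven't been touched. I hand in the job.

```bash
python3 -c "
from cell import *
print(job_done())"
```

```text
the job is handed in; nothing more can be done
None
```

The job is handed in at about 15 s of robot time: the green-capped jar stands cap up in its pocket beside the salt shaker, and the arm is holding the carrier level and still by its bar, underside about 99 mm above the worktop.

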